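# Find the rattling parts case and hand it over

### The arm

A 6-joint arm with a two-finger parallel gripper is mounted at the origin on the work surface. World frame = base frame: x ahead of the robot, y to its left, z up, the work surface at z = 0. Lengths are in m, angles in rad, forces in N, time in s.
With the tool pointing down it reaches from about 0.25 to 0.725 m from the base axis. Payload 4 kg.
Tool frame: the origin (TCP) lies midway between the tips of the shut fingers; the grasp point (between the pads) lies 19 mm behind it; z points along the fingers, y is the line along which they close (so a half turn about z gives the same grasp; the last joint's range is limited). The gripper opens to 85 mm and grips with 20 to 120 N. Pads are 22 mm wide; open, the fingers measure 114 mm over their backs; the gripper's body (76 mm by 85 mm) begins 54 mm behind the grasp point. The pads swing forward as they close: fully open they stand 13 mm farther back than shut.
Start: joints at [-1.13, 0.241, 0.005, 1.335, 0, 1.571], TCP at [0.213, -0.452, 0.231] pointing down, gripper open.
Joint ranges: [-2.72, 2.72], [-1.05, 1.87], [-1.09, 1.28], [-1.99, 2.15], [-1.42, 1.44], [-3.14, 3.14]. Speed limits (rad/s): [2.79, 2.79, 3.14, 3.14, 3.14, 3.14].

### API

Orientations are given as a unit quaternion [x, y, z, w].
In Python, from workcell import get_obs, camera, job_done, silhouettes gives the robot as it stands. The module is installed in compiled form; this text tells all that it offers.
- The arm moves only by the tool drive_tool, never from a script. Its argument "increments" is a list of rows, each a list of 3 entries, a list of its own where there are three numbers: the shift along the world's x, y, z in mm, then the turn, a rotation vector about the world's x, y, z in degrees, then the opening, from 0 (shut) to 1 (fully open). A call has 1 to 8 rows; each row shifts and turns the commanded pose from where the row before left it; what a row does not reach is not made up. A row lasts 1/12 s, in which the tool goes at most 41.7 mm and 7.16 degrees, less where a joint would pass 70% of its speed; a pose out of reach is approached as far as the arm can. A call is refused whole if a number of a shift passes 41.7 or a number of a turn 7.16, either way. A call with a gripper value outside its range is refused whole. The fingers move at their own pace and stop on an object; the grip force is fixed at half the most. Time passes only in rows, so rows that do not move let the fingers close. It gives the time, the measured TCP pose, the force, the opening and the grip force at its end, in the units of the state.
- get_obs(): the state, without advancing time (a new reading comes with each control period).
- camera(name): name is "side" or "top" or "wrist"; returns a dict with "image" (400x640x3 uint8, red, green, blue), "K" (3x3 intrinsics, pixels), "k1" (the pictures are not rectified: a ray, as slopes to the right and down, at radius r is drawn at 1 + k1 r^2 times it, then the intrinsics apply), "view" (4x4, takes a point from world to camera coordinates). Camera axes: x right, y down, z forward; pixel columns grow to the right and rows downward; lengths in m; the calibration is good to about 2 mm. A picture is of the moment at which its call begins. There is no depth.
- job_done(): hands the job in; it is judged then, once.
Trained networks look in a picture, given as the dict that the camera call returned (one of the last four; its "shot" number tells which), for a name from the list of things; names that differ only in an ending like _2 or _b are one class to them, and where a whole thing is asked for, a point or a joint stands for the part that bears it (a point fixed in the world has none). Each returns a list of dicts, best first, with "conf" (0 to 1); they miss things now and then, are a little off and sometimes report something else, mostly with a low value. They report only what shows in the picture. A call takes as long as a camera call. They do not tell look-alikes from the thing itself.
- silhouettes(query, picture): "region" (400x640 bool, what is visible of it) and "bbox" ([left, top, right, bottom] in pixels, round what is visible of it).
The state is a dict: "clock": time; "joint_pos": joint angles; "joint_vel": joint speeds; "tau": joint torques, N m; "eef_pos": TCP position; "tool_rot": TCP orientation; "ft_force": force on the tool from outside, world axes, zero at the start; "ft_torque": the same for the moment, N m; "grip_width": finger opening in m; "grasp_force": force on a finger pad.
Only numpy, scipy, OpenCV 4.12 (cv2) and the standard library are available. Lean on these libraries where they do the work, as an engineer would, in place of code of your own. Each camera call takes 0.05 s, during which the arm holds its last target. There are 200 camera calls.

### The job

In one of the three orange parts cases on the blue mat a part has come loose. Pick the cases up one at a time and, clear of the mat, shake or rock them end to end to hear or feel which one rattles; stand the silent ones back upright on the mat, and carry the rattling one forward and finish still holding it in the gripper, level and steady, about 15 cm above the middle of the yellow handover pad. Leave the bottle, the hammer and the magnet alone.

Things in the scene. Friction and masses are not known exactly. Their poses are not given: they have to be found in the camera images.
- case_a: Sealed parts case, one of three alike: orange plastic, black lid, steel latches on the long sides, paper labels; 130 mm long (its x), 56 mm wide (its y), 54 mm high. Origin at the centre of its underside, z up. Starts standing on the mat, its length pointing roughly away from the robot. Which of the three cases (a, b or c) holds the loose part is drawn anew each time.
- case_b: Sealed parts case like case_a (same look, size and origin). A case weighs 0.21 to 0.42 kg without the loose part, differing from case to case, so weight does not tell which rattles; centre of mass at the middle of the case. In the two silent cases nothing moves.
- case_c: Like case_a (same look, size, origin). The loose part in one of the three is a 0.16 kg steel ball that rolls freely along the case over 86 mm. Tipped endwise by 0.3 rad it runs to the low end within 0.5 s and knocks; brought level again it drifts slowly back. End to end it shifts the moment on the gripper about the finger line by 0.13 N m, still 0.045 or more if felt within 0.6 s of levelling.
- mat: Fixed blue mat on which the cases start, 150 mm (its x) by 440 mm (its y), 4 mm thick. Origin at the centre of its underside, on the table; its top is 4 mm above that.
- pad_center (a point): Centre of the top face of the fixed yellow handover pad, a thin square 90 by 90 mm, 3 mm thick, lying on the table beyond the mat as seen from the robot.
- spray_bottle: Bystander: white bottle with a red cap, 60 mm across, 170 mm high, standing at the left of the mat. Origin at the centre of its underside.
- hammer: Bystander: hammer lying at the right of the mat, about 260 mm long along its x, handle to -x. Origin at the middle of its underside.
- magnet: Bystander: red and steel welding magnet, 94 by 62 by 22 mm, lying far left. Origin at the centre of its underside.
Mind the look-alikes: they are no part of the job. What is shaped like the case_a but brown or pink is not meant. What is shaped like the case_b but brown is not meant.

How it is judged:
By the outcome, as a careful person would: the job done as asked, in the order asked, and still so for the second after the job is handed in, while the arm keeps its last pose, push and grip.
It also fails if it takes over 72 s, if anything falls off the work surface, if the arm or the gripper's body presses on something with over 40 N, if the wrist force passes 120 N, or if a joint passes its speed limit or range.

## Working session

There is one attempt and no reset: what is moved stays moved. The work goes in short steps, Python scripts to look and compute and a tool call to move; the robot and the scene stay as the last step left them, time stands still between calls to the robot, and variables do not carry over. Pictures are saved under pics/ and viewed, at most 10 in all, crops included, and the job is handed in when it is done.

Besides the shell and the picture viewer there is one more tool, called after "Call:" as name([rows], argument=value, ...), one row to a line, values as JSON. drive_tool: Moves the arm, as the interface text tells. Its arguments: {"type":"object","properties":{"increments":{"type":"array"}},"required":["increments"]}

```bash
mkdir -p pics; cat > h.py <<'E'
import numpy as np, cv2
from workcell import *
def px(c,P):
    P=np.atleast_2d(P); q=(c["view"]@np.c_[P,np.ones(len(P))].T).T
    s=q[:,:2]/q[:,2:3]; s=s*(1+c["k1"]*(s**2).sum(1,keepdims=True))
    K=np.array(c["K"]); return s@K[:2,:2].T+K[:2,2]
def ray(c,uv):
    K=np.array(c["K"]); d=np.array([(uv[0]-K[0,2])/K[0,0],(uv[1]-K[1,2])/K[1,1]]); s=d.copy()
    for _ in range(30): s=d/(1+c["k1"]*(s@s))
    V=np.array(c["view"]); R=V[:3,:3]; return -R.T@V[:3,3], R.T@np.r_[s,1]
def onz(c,uv,z):
    o,d=ray(c,uv); return o+d*(z-o[2])/d[2]
def save(c,n): cv2.imwrite(f"pics/{n}.png",c["image"][:,:,::-1])
E
python3 - <<'E'
from h import *
o=get_obs(); print({k:np.round(v,3) for k,v in o.items()})
ims=[]
for n in ("top","side"):
    c=camera(n); ims.append(c["image"]); V=np.array(c["view"]); print(n,np.round(-V[:3,:3].T@V[:3,3],3),c["k1"])
    save(c,n+"0")
    for q in ("case_a","pad_center","mat","spray_bottle","hammer","magnet"):
        try:
            for r in silhouettes(q,c):
                m=r["region"].astype(np.uint8); col=c["image"][r["region"]].mean(0).astype(int)
                print(q,round(r["conf"],2),np.round(r["bbox"]),col,m.sum())
        except Exception as e: print(q,e)
E
```

```text
{'clock': np.float64(0.0), 'joint_pos': array([-1.13 ,  0.241,  0.004,  1.335,  0.   ,  1.571]), 'joint_vel': array([ 0.   , -0.001,  0.001,  0.   ,  0.   ,  0.001]), 'tau': array([ 0.0000e+00, -3.7232e+01,  2.5241e+01,  1.7000e-02,  0.0000e+00,
       -0.0000e+00]), 'eef_pos': array([ 0.213, -0.452,  0.23 ]), 'tool_rot': array([ 0.976,  0.219, -0.   , -0.001]), 'ft_force': array([-0.257, -0.399, -0.031]), 'ft_torque': array([ 0.07 , -0.012,  0.02 ]), 'grasp_force': np.float64(0.0), 'grip_width': np.float64(0.085)}
top [ 0.378 -0.037  1.238] 0.02127211354654225
case_a 0.9 [286. 122. 323. 166.] [249 200 223] 868
case_a 0.89 [360. 184. 382. 230.] [103 103 109] 934
case_a 0.87 [426. 269. 477. 290.] [170 121  85] 1018
case_a 0.84 [364. 248. 406. 295.] [198 139  95] 1030
case_a 0.76 [310. 180. 336. 232.] [101 105 115] 887
pad_center 0.82 [344. 134. 375. 173.] [252 239   5] 900
mat 0.37 [307. 180. 337. 233.] [100 104 115] 894
spray_bottle 0.59 [161. 185. 201. 210.] [222 188 172] 593
hammer 0.88 [437. 155. 474. 243.] [230 206 144] 976
magnet 0.82 [199. 136. 228. 175.] [244  77  64] 636
magnet 0.39 [360. 185. 382. 230.] [102 103 111] 961
side [0.096 0.579 0.844] -0.08528098704174639
case_a 0.95 [373. 178. 419. 206.] [132  94  73] 1084
case_a 0.85 [256. 218. 308. 263.] [108  88  89] 1389
case_a 0.61 [318. 162. 360. 190.] [119  87  75] 924
case_a 0.56 [231. 176. 277. 198.] [218 152 171] 1057
case_a 0.56 [412. 144. 446. 181.] [128  97  79] 629
case_a 0.55 [291. 184. 340. 221.] [116  87  79] 1120
case_a 0.17 [277. 155. 312. 178.] [250 228  94] 463
pad_center 0.79 [279. 158. 314. 182.] [249 226  94] 479
mat 0.58 [252. 176. 366. 277.] [ 70 114 205] 2866
mat 0.44 [256. 222. 305. 263.] [109  87  86] 1371
spray_bottle 0.69 [190. 272. 229. 324.] [189 166 155] 1159
hammer 0.8 [336. 112. 406. 144.] [198 170 132] 648
magnet 0.71 [175. 246. 218. 276.] [219  90  87] 790
```

```bash
python3 - <<'E'
import cv2
a=cv2.imread("pics/top0.png")[90:320,150:520]; b=cv2.imread("pics/side0.png")[90:340,160:460]
cv2.imwrite("pics/t1.png",cv2.resize(a,None,fx=2.1,fy=2.1,interpolation=3)); cv2.imwrite("pics/s1.png",cv2.resize(b,None,fx=2.4,fy=2.4,interpolation=3))
E
```

```text
(no output)
```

View pics/t1.png

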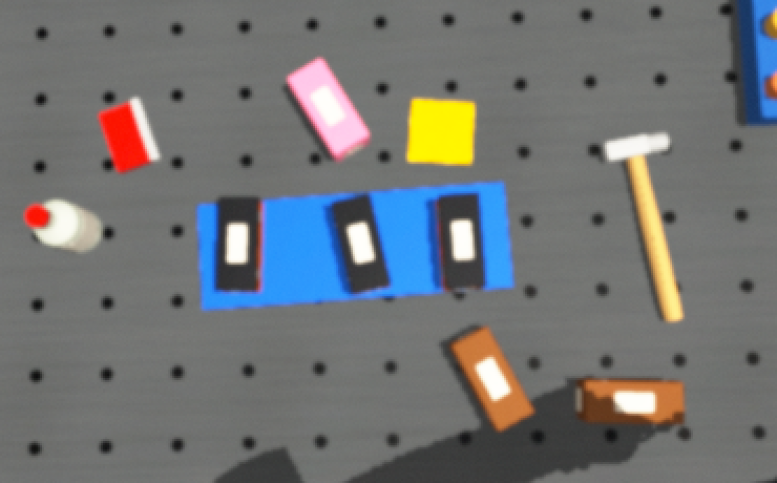

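View pics/s1.png

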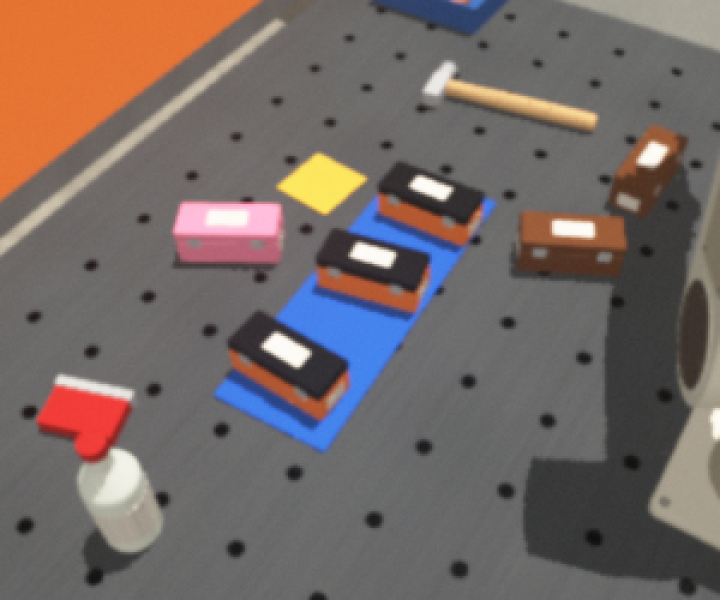

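Top picture (full-frame pixels): black-lidded cases on the blue mat at about (264,206), (322,207) and (370,205). The side view shows their orange bodies. The pink look-alike at (306,142) and the brown ones at (385,270) and (451,281) are not meant. The pad is at (360,153), the bottle at left and the hammer at right. Next I measure.

```bash
python3 - <<'E'
from h import *
from scipy.optimize import least_squares
T=camera("top");S=camera("side")
def labels(c,box):
    im=c["image"].astype(int); hsv=cv2.cvtColor(c["image"],cv2.COLOR_RGB2HSV)
    m=((hsv[...,1]<70)&(hsv[...,2]>150)).astype(np.uint8); z=np.zeros_like(m); l,t,r,b=box; z[t:b,l:r]=m[t:b,l:r]
    n,_,st,ce=cv2.connectedComponentsWithStats(z)
    k=sorted([i for i in range(1,n)],key=lambda i:-st[i,4])[:3]; return sorted([(tuple(ce[i]),st[i,4]) for i in k])
lt=labels(T,(245,180,395,235)); ls=labels(S,(250,150,365,265)); print(lt,ls)
for (u,_),(v,_) in zip(lt,ls):
    o1,d1=ray(T,u);o2,d2=ray(S,v)
    A=np.c_[d1,-d2]; s=np.linalg.lstsq(A,o2-o1,rcond=None)[0]; p1=o1+s[0]*d1;p2=o2+s[1]*d2
    print("label",np.round((p1+p2)/2,4),"gap",np.round(np.linalg.norm(p1-p2),4))
# lid
im=T["image"].astype(int); hsv=cv2.cvtColor(T["image"],cv2.COLOR_RGB2HSV)
blue=((hsv[...,0]>100)&(hsv[...,0]<125)&(hsv[...,1]>120)).astype(np.uint8); blue[:, 400:]=0
cm=cv2.findContours(blue,0,2)[0]; hull=cv2.convexHull(max(cm,key=cv2.contourArea))
z=np.zeros_like(blue); cv2.fillConvexPoly(z,hull,1)
q=cv2.boxPoints(cv2.minAreaRect(hull)); P=np.array([onz(T,p,.004) for p in q]); print("mat",np.round(P,3))
for u,_ in lt:
    m=np.zeros_like(blue); x,y=map(int,u); m[y-32:y+33,x-20:x+21]=1
    m&=((hsv[...,2]<75)|((hsv[...,1]<70)&(hsv[...,2]>140)))
    m=cv2.morphologyEx(m,cv2.MORPH_OPEN,np.ones((3,3),np.uint8));m=cv2.morphologyEx(m,cv2.MORPH_CLOSE,np.ones((5,5),np.uint8))
    c=max(cv2.findContours(m,0,2)[0],key=cv2.contourArea)
    W=np.array([onz(T,p,.058)[:2] for p in c[:,0].astype(float)]).astype(np.float32)*1000
    r=cv2.minAreaRect(W); print("lid",np.round(r[0],1),np.round(r[1],1),round(r[2],1))
y=((hsv[...,0]>25)&(hsv[...,0]<33)&(hsv[...,1]>200)&(hsv[...,2]>150)).astype(np.uint8); y[:, :335]=0;y[:,385:]=0
M=cv2.moments(y,True); print("pad",np.round(onz(T,(M['m10']/M['m00'],M['m01']/M['m00']),.003),4),M['m00'])
hsvS=cv2.cvtColor(S["image"],cv2.COLOR_RGB2HSV); y=((hsvS[...,0]>22)&(hsvS[...,0]<33)&(hsvS[...,1]>110)&(hsvS[...,2]>180)).astype(np.uint8);y[:150]=0;y[185:]=0;y[:,:270]=0;y[:,318:]=0
M=cv2.moments(y,True); print("padS",np.round(onz(S,(M['m10']/M['m00'],M['m01']/M['m00']),.003),4),M['m00'])
E
```

```text
[((np.float64(262.4717948717949), np.float64(205.53333333333333)), np.int32(195)), ((np.float64(321.3316582914573), np.float64(205.2211055276382)), np.int32(199)), ((np.float64(369.8131313131313), np.float64(203.97979797979798)), np.int32(198))] [((np.float64(261.7360594795539), np.float64(180.92565055762083)), np.int32(269)), ((np.float64(278.90588235294115), np.float64(235.25294117647059)), np.int32(170)), ((np.float64(314.92537313432837), np.float64(195.7537313432836)), np.int32(134))]
label [0.5069 0.14   0.245 ] gap 0.055
label [ 0.5626  0.0193 -0.1394] gap 0.1032
label [ 0.5469 -0.1492 -0.0957] gap 0.0728
mat [[ 0.568  0.224  0.004]
 [ 0.589 -0.224  0.004]
 [ 0.436 -0.228  0.004]
 [ 0.414  0.213  0.004]]
lid [504.9 153.5] [ 48.8 124.6] 89.3
lid [498.9 -13.9] [121.1  47.3] 11.4
lid [ 498.2 -149.4] [121.1  49.9] 1.5
pad [ 0.6628 -0.1346  0.003 ] 849.0
padS [ 0.6615 -0.1322  0.003 ] 459.0
```

Call:
drive_tool([
  [[13,14,0],[0,0,7],1],
  [[13,14,0],[0,0,7],1],
  [[13,14,0],[0,0,7],1],
  [[13,14,0],[0,0,7],1],
  [[13,14,0],[0,0,7],1],
  [[13,14,0],[0,0,7],1],
  [[13,14,0],[0,0,7],1],
  [[13,14,0],[0,0,7],1],
])

```text
clock: 1.47
eef_pos: [0.3179, -0.3395, 0.2314]
tool_rot: [0.757, 0.653, 0.0, 0.0]
ft_force: [-0.7, -1.2, 0.2]
grip_width: 0.0858
grasp_force: 0.0
```

```bash
python3 - <<'E'
from h import *
o=get_obs(); print({k:np.round(o[k],3) for k in("joint_pos","eef_pos","tool_rot","clock")})
E
```

```text
{'joint_pos': array([-0.818,  0.171, -0.082,  1.317,  0.   ,  0.899]), 'eef_pos': array([ 0.318, -0.339,  0.231]), 'tool_rot': array([0.757, 0.653, 0.   , 0.   ]), 'clock': np.float64(1.467)}
```

Call:
drive_tool([
  [[12,12.7,0],[0,0,7],1],
  [[12,12.7,0],[0,0,7],1],
  [[12,12.7,0],[0,0,7],1],
  [[12,12.7,0],[0,0,7],1],
  [[12,12.7,0],[0,0,7],1],
  [[12,12.7,0],[0,0,7],1],
  [[12,12.7,0],[0,0,7],1],
  [[12,12.7,0],[0,0,7],1],
])

```text
clock: 2.13
eef_pos: [0.4139, -0.2379, 0.2314]
tool_rot: [0.362, 0.932, -0.0, 0.0]
ft_force: [0.4, -0.7, -0.2]
grip_width: 0.0851
grasp_force: 0.0
```

Call:
drive_tool([
  [[12,12.7,0],[0,0,7],1],
  [[12,12.7,0],[0,0,7],1],
  [[12,12.7,0],[0,0,7],1],
  [[12,12.7,0],[0,0,7],1],
  [[12,12.7,0],[0,0,7],1],
  [[12,12.7,0],[0,0,7],1],
  [[12,12.7,0],[0,0,2.2],1],
  [[0,0,0],[0,0,0],1],
])

```text
clock: 2.8
eef_pos: [0.4992, -0.1478, 0.2311]
tool_rot: [-0.015, 1.0, 0.0, 0.001]
ft_force: [-0.0, 0.0, -0.3]
grip_width: 0.0855
grasp_force: 0.0
```

```bash
cat > w.py <<'E'
from h import *
def lids(save_as=None):
    o=get_obs(); print({k:np.round(o[k],3) for k in("joint_pos","eef_pos","tool_rot","clock")})
    c=camera("wrist"); V=np.array(c["view"]); print("cam",np.round(-V[:3,:3].T@V[:3,3],3),np.round(V[2,:3],2))
    if save_as: save(c,save_as)
    hsv=cv2.cvtColor(c["image"],cv2.COLOR_RGB2HSV)
    lab=((hsv[...,1]<70)&(hsv[...,2]>140)).astype(np.uint8)
    n,_,st,ce=cv2.connectedComponentsWithStats(lab)
    for i in range(1,n):
        if st[i,4]>300: print("white",np.round(ce[i],1),st[i,4],np.round(onz(c,ce[i],.058),4))
    for r in silhouettes("case_a",c):
        m=r["region"]; lid=((hsv[...,2]<75)|(lab>0))&m
        lid=cv2.morphologyEx(lid.astype(np.uint8),cv2.MORPH_OPEN,np.ones((5,5),np.uint8))
        cs=cv2.findContours(lid,0,2)[0]
        if not cs: continue
        k=max(cs,key=cv2.contourArea)
        W=np.array([onz(c,p,.058)[:2] for p in k[:,0].astype(float)]).astype(np.float32)*1000
        q=cv2.minAreaRect(W); print("lid",round(r["conf"],2),np.round(r["bbox"]),np.round(q[0],1),np.round(q[1],1),round(q[2],1))
    return c
E
python3 -c "
from w import *; lids('w1')"
```

```text
{'joint_pos': array([-2.880e-01,  2.810e-01,  5.800e-02,  1.347e+00,  1.000e-03,
       -3.180e-01]), 'eef_pos': array([ 0.499, -0.148,  0.231]), 'tool_rot': array([-0.015,  1.   ,  0.   ,  0.001]), 'clock': np.float64(2.8)}
cam [ 0.417 -0.151  0.373] [ 0.33  0.01 -0.95]
white [318.3 175.6] 1175 [ 0.4999 -0.1526  0.058 ]
white [451.6 179.9] 1041 [ 0.5003 -0.0146  0.058 ]
white [606.4 188.8] 1054 [0.5047 0.1538 0.058 ]
white [119.1 261.2] 1365 [ 0.6069 -0.3774  0.058 ]
white [630.7 299.4] 1018 [0.6435 0.232  0.058 ]
lid 0.83 [538. 122. 638. 247.] [504.2 142.6] [ 73.9 128. ] 88.7
lid 0.64 [290. 108. 350. 234.] [ 499.7 -152. ] [127.9  54.1] 2.4
lid 0.57 [407. 108. 477. 239.] [500.1 -18.4] [129.3  60.2] 12.0
```

View pics/w1.png

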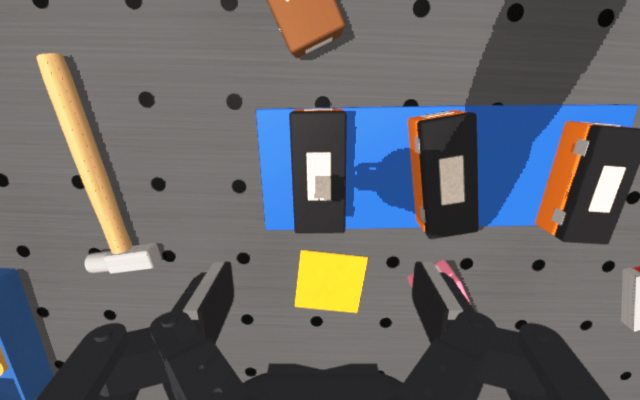

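The wrist view shows the three orange-sided, black-lidded cases on the mat at (319,171), (446,175) and (597,183). The pad is at (331,281). Next I check their heights from two views.

```bash
python3 - <<'E'
from h import *
T=camera("top")
w=camera("wrist")
for u,v in (((369.8,204.),(318.3,175.6)),((321.3,205.2),(451.6,179.9)),((262.5,205.5),(606.4,188.8))):
    o1,d1=ray(T,u);o2,d2=ray(w,v);s=np.linalg.lstsq(np.c_[d1,-d2],o2-o1,rcond=None)[0]
    print(np.round(o1+s[0]*d1,4),np.round(o2+s[1]*d2,4), np.round(onz(T,u,.058),4))
hsv=cv2.cvtColor(w["image"],cv2.COLOR_RGB2HSV); y=((hsv[...,0]>22)&(hsv[...,0]<33)&(hsv[...,1]>180)&(hsv[...,2]>150)).astype(np.uint8);y[:,:280]=0;y[:,390:]=0;y[:240]=0
M=cv2.moments(y,True); print("pad",np.round(onz(w,(M['m10']/M['m00'],M['m01']/M['m00']),.003),4),M['m00'])
E
```

```text
[ 0.5017 -0.1548  0.041 ] [ 0.5018 -0.1549  0.041 ] [ 0.4999 -0.1531  0.058 ]
[ 0.5011 -0.0148  0.0522] [ 0.4999 -0.0144  0.0521] [ 0.5005 -0.0149  0.058 ]
[0.5048 0.154  0.055 ] [0.5044 0.1541 0.055 ] [0.5045 0.1536 0.058 ]
pad [ 0.6616 -0.1337  0.003 ] 3629.0
```

Call:
drive_tool([
  [[0,-4,-20],[0,0,0.3],1],
  [[0,0,-33],[0,0,0],1],
  [[0,0,-33],[0,0,0],1],
  [[0,0,-33],[0,0,0],1],
  [[0,0,-33],[0,0,0],1],
  [[0,0,-30],[0,0,0],1],
  [[0,0,-20],[0,0,0],1],
  [[0,0,-14],[0,0,0],1],
])

```text
clock: 3.67
eef_pos: [0.4949, -0.1541, 0.0129]
tool_rot: [-0.014, 1.0, 0.001, -0.002]
ft_force: [0.2, -0.4, 0.6]
grip_width: 0.0857
grasp_force: 0.0
```

Call:
drive_tool([
  [[0,0,0],[0,0,0],1],
  [[0,0,0],[0,0,0],0.6],
  [[0,0,0],[0,0,0],0.4],
  [[0,0,0],[0,0,0],0.4],
  [[0,0,0],[0,0,0],0.4],
  [[0,0,0],[0,0,0],0.4],
  [[0,0,0],[0,0,0],0.4],
])

```text
clock: 4.25
eef_pos: [0.4987, -0.1542, 0.0172]
tool_rot: [-0.015, 1.0, -0.001, 0.002]
ft_force: [-0.6, -0.6, 6.6]
grip_width: 0.0557
grasp_force: 65.4
```

Call:
drive_tool([
  [[0,0,5],[0,0,0],0.4],
  [[0,0,15],[0,0,0],0.4],
  [[0,0,20],[0,0,0],0.4],
  [[0,0,25],[0,0,0],0.4],
  [[0,0,25],[0,0,0],0.4],
  [[0,0,20],[0,0,0],0.4],
  [[0,0,10],[0,0,0],0.4],
  [[0,0,0],[0,0,0],0.4],
])

```text
clock: 4.92
eef_pos: [0.4988, -0.1542, 0.1378]
tool_rot: [-0.015, 1.0, -0.001, 0.002]
ft_force: [1.0, 0.4, -3.0]
grip_width: 0.0552
grasp_force: 64.4
```

Call:
drive_tool([
  [[0,0,0],[0,7,0],0.4],
  [[0,0,0],[0,7,0],0.4],
  [[0,0,0],[0,7,0],0.4],
  [[0,0,0],[0,0,0],0.4],
  [[0,0,0],[0,0,0],0.4],
  [[0,0,0],[0,0,0],0.4],
  [[0,0,0],[0,0,0],0.4],
  [[0,0,0],[0,0,0],0.4],
])

```text
clock: 5.58
eef_pos: [0.4969, -0.1539, 0.1374]
tool_rot: [-0.015, 0.984, 0.002, -0.18]
ft_force: [0.6, 0.2, -3.0]
grip_width: 0.0555
grasp_force: 64.6
```

Call:
drive_tool([
  [[0,0,0],[0,0,0],0.4],
  [[0,0,0],[0,-7,0],0.4],
  [[0,0,0],[0,-7,0],0.4],
  [[0,0,0],[0,-7,0],0.4],
  [[0,0,0],[0,0,0],0.4],
  [[0,0,0],[0,0,0],0.4],
])

```text
clock: 6.08
eef_pos: [0.4931, -0.1532, 0.1365]
tool_rot: [-0.015, 1.0, 0.0, -0.001]
ft_force: [0.5, -0.4, -2.5]
grip_width: 0.0554
grasp_force: 64.5
```

```bash
cat > m.py <<'E'
from h import *
L=[]
for i in range(6):
    o=get_obs(); L.append(np.r_[o["ft_torque"],o["ft_force"]])
    if i<5: camera("wrist")
L=np.array(L); print("Ty",np.round(L[:,1],3)); print("mean",np.round(L.mean(0),3),np.round(o["eef_pos"],4),np.round(o["tool_rot"],4),o["grip_width"],o["clock"])
E
python3 m.py
```

```text
Ty [-0.049 -0.095 -0.04  -0.059 -0.036 -0.03 ]
mean [-0.024 -0.052  0.009  0.651 -0.028 -2.776] [ 0.4993 -0.1541  0.1363] [-1.550e-02  9.999e-01 -4.000e-04  9.000e-04] 0.05567426652826959 6.3333
```

Call:
drive_tool([
  [[0,0,0],[0,-7,0],0.4],
  [[0,0,0],[0,-7,0],0.4],
  [[0,0,0],[0,-7,0],0.4],
  [[0,0,0],[0,0,0],0.4],
  [[0,0,0],[0,0,0],0.4],
  [[0,0,0],[0,0,0],0.4],
  [[0,0,0],[0,0,0],0.4],
  [[0,0,0],[0,0,0],0.4],
])

```text
clock: 7.0
eef_pos: [0.5003, -0.1545, 0.137]
tool_rot: [-0.015, 0.983, -0.003, 0.183]
ft_force: [0.8, -0.8, -2.2]
grip_width: 0.0553
grasp_force: 64.6
```

Call:
drive_tool([
  [[0,0,0],[0,0,0],0.4],
  [[0,0,0],[0,7,0],0.4],
  [[0,0,0],[0,7,0],0.4],
  [[0,0,0],[0,7,0],0.4],
  [[0,0,0],[0,0,0],0.4],
  [[0,0,0],[0,0,0],0.4],
])

```text
clock: 7.5
eef_pos: [0.5001, -0.1537, 0.134]
tool_rot: [-0.016, 1.0, 0.0, 0.0]
ft_force: [0.9, 0.3, -3.3]
grip_width: 0.0554
grasp_force: 64.7
```

```bash
python3 m.py
```

```text
Ty [-0.007  0.02   0.02   0.063  0.012 -0.04 ]
mean [-0.003  0.011  0.014 -0.207  0.233 -2.632] [ 0.4964 -0.1537  0.1359] [-1.510e-02  9.999e-01 -1.000e-04  7.000e-04] 0.055688480652649475 7.75
```

The weight (2.7 N) is below the lightest possible rattling case (3.6 N), and the moment changed the wrong way for a ball. I'll repeat once to be sure.

Call:
drive_tool([
  [[0,0,0],[0,7,0],0.4],
  [[0,0,0],[0,7,0],0.4],
  [[0,0,0],[0,7,0],0.4],
  [[0,0,0],[0,0,0],0.4],
  [[0,0,0],[0,0,0],0.4],
  [[0,0,0],[0,0,0],0.4],
  [[0,0,0],[0,0,0],0.4],
  [[0,0,0],[0,0,0],0.4],
])

```text
clock: 8.42
eef_pos: [0.497, -0.154, 0.1381]
tool_rot: [-0.015, 0.984, 0.002, -0.18]
ft_force: [-0.6, -1.1, -2.7]
grip_width: 0.0553
grasp_force: 64.6
```

Call:
drive_tool([
  [[0,0,0],[0,0,0],0.4],
  [[0,0,0],[0,-7,0],0.4],
  [[0,0,0],[0,-7,0],0.4],
  [[0,0,0],[0,-7,0],0.4],
  [[0,0,0],[0,0,0],0.4],
])

```text
clock: 8.83
eef_pos: [0.4878, -0.1519, 0.1339]
tool_rot: [-0.014, 1.0, 0.001, -0.002]
ft_force: [-4.2, 1.1, -4.2]
grip_width: 0.0551
grasp_force: 64.6
```

```bash
sed -i 's/range(6)/range(11)/;s/i<5/i<10/' m.py; python3 m.py
```

```text
Ty [ 0.346  0.017 -0.016 -0.028 -0.033  0.006 -0.018 -0.033  0.002  0.003
  0.048]
mean [ 1.400e-02  2.700e-02 -1.000e-03 -9.700e-02 -1.350e-01 -2.939e+00] [ 0.4982 -0.1538  0.1351] [-1.550e-02  9.999e-01 -0.000e+00 -2.000e-04] 0.05560885376006171 9.3333
```

Call:
drive_tool([
  [[0,0,0],[0,-7,0],0.4],
  [[0,0,0],[0,-7,0],0.4],
  [[0,0,0],[0,-7,0],0.4],
  [[0,0,0],[0,0,0],0.4],
  [[0,0,0],[0,0,0],0.4],
  [[0,0,0],[0,0,0],0.4],
  [[0,0,0],[0,0,0],0.4],
  [[0,0,0],[0,0,0],0.4],
])

```text
clock: 10.0
eef_pos: [0.5001, -0.1545, 0.137]
tool_rot: [-0.015, 0.983, -0.003, 0.183]
ft_force: [0.2, 0.1, -2.6]
grip_width: 0.0553
grasp_force: 64.6
```

Call:
drive_tool([
  [[0,0,0],[0,0,0],0.4],
  [[0,0,0],[0,7,0],0.4],
  [[0,0,0],[0,7,0],0.4],
  [[0,0,0],[0,7,0],0.4],
  [[0,0,0],[0,0,0],0.4],
])

```text
clock: 10.42
eef_pos: [0.5024, -0.1538, 0.1339]
tool_rot: [-0.016, 1.0, 0.0, -0.002]
ft_force: [1.9, -1.2, -3.6]
grip_width: 0.0552
grasp_force: 64.7
```

```bash
python3 m.py
```

```text
Ty [-0.228  0.027  0.039 -0.005  0.087  0.059  0.018  0.06   0.074  0.019
  0.024]
mean [-1.200e-02  1.600e-02  3.000e-03  5.600e-02 -4.240e-01 -3.167e+00] [ 0.4969 -0.1538  0.1362] [-1.510e-02  9.999e-01 -2.000e-04  9.000e-04] 0.055472582855021435 10.9167
```

Call:
drive_tool([
  [[0,0,-15],[0,0,0],0.4],
  [[0,0,-25],[0,0,0],0.4],
  [[0,0,-25],[0,0,0],0.4],
  [[0,0,-20],[0,0,0],0.4],
  [[0,0,-15],[0,0,0],0.4],
  [[0,0,-10],[0,0,0],0.4],
  [[0,0,-6],[0,0,0],0.4],
  [[0,0,-2],[0,0,0],0.4],
])

```text
clock: 11.58
eef_pos: [0.4965, -0.1536, 0.0171]
tool_rot: [-0.015, 1.0, 0.0, -0.001]
ft_force: [-7.2, 1.0, 8.3]
grip_width: 0.0553
grasp_force: 65.6
```

Call:
drive_tool([
  [[0,0,-1],[0,0,0],0.4],
  [[0,0,0],[0,0,0],0.4],
])

```text
clock: 11.75
eef_pos: [0.498, -0.154, 0.0174]
tool_rot: [-0.015, 1.0, -0.0, 0.001]
ft_force: [0.4, 0.7, -2.3]
grip_width: 0.0553
grasp_force: 64.9
```

Call:
drive_tool([
  [[0,0,-1],[0,0,0],0.4],
  [[0,0,0],[0,0,0],0.4],
])

```text
clock: 11.92
eef_pos: [0.4984, -0.1541, 0.0171]
tool_rot: [-0.015, 1.0, -0.0, 0.001]
ft_force: [-2.4, -0.8, 5.0]
grip_width: 0.0554
grasp_force: 65.4
```

Call:
drive_tool([
  [[0,0,-1],[0,0,0],0.4],
  [[0,0,0],[0,0,0],0.4],
])

```text
clock: 12.08
eef_pos: [0.4985, -0.1541, 0.0171]
tool_rot: [-0.015, 1.0, -0.0, 0.002]
ft_force: [-5.0, 0.6, 13.3]
grip_width: 0.0555
grasp_force: 66.3
```

Call:
drive_tool([
  [[0,0,1],[0,0,0],0.6],
  [[0,0,0],[0,0,0],1],
  [[0,0,0],[0,0,0],1],
  [[0,0,0],[0,0,0],1],
  [[0,0,5],[0,0,0],1],
  [[0,0,25],[0,0,0],1],
  [[0,0,35],[0,0,0],1],
  [[0,0,35],[0,0,0],1],
])

```text
clock: 12.75
eef_pos: [0.4963, -0.1534, 0.1156]
tool_rot: [-0.015, 1.0, 0.0, -0.001]
ft_force: [0.4, -0.2, -0.4]
grip_width: 0.0851
grasp_force: 0.0
```

Call:
drive_tool([
  [[0,10,10],[0,0,0],1],
  [[0,25,0],[0,0,2],1],
  [[1,30,0],[0,0,2],1],
  [[1,30,0],[0,0,2],1],
  [[0,25,0],[0,0,2],1],
  [[0,15,0],[0,0,2],1],
  [[0,4.5,0],[0,0,0],1],
  [[0,0,0],[0,0,0],1],
])

```text
clock: 13.42
eef_pos: [0.4993, -0.0131, 0.1253]
tool_rot: [-0.103, 0.995, -0.0, -0.0]
ft_force: [-0.0, -0.1, -0.2]
grip_width: 0.0855
grasp_force: 0.0
```

```bash
python3 -c "
from w import *; lids()"
```

```text
{'joint_pos': array([-0.026,  0.313, -0.185,  1.073, -0.   , -0.233]), 'eef_pos': array([ 0.499, -0.013,  0.125]), 'tool_rot': array([-0.103,  0.995, -0.   , -0.   ]), 'clock': np.float64(13.417)}
cam [ 0.419 -0.031  0.267] [ 0.32  0.07 -0.95]
white [122.3 174.5] 2558 [ 0.4998 -0.1545  0.058 ]
white [321.5 212.7] 2267 [ 0.4991 -0.0148  0.058 ]
white [537.6 261. ] 1798 [0.5041 0.1537 0.058 ]
white [202.1 289.6] 616 [ 0.5812 -0.0927  0.058 ]
white [443.6 291. ] 580 [0.5438 0.0918 0.058 ]
white [300.9 329.1] 431 [ 0.6025 -0.0104  0.058 ]
white [315.1 360.4] 442 [0.6326 0.0075 0.058 ]
lid 0.97 [ 78.  72. 198. 261.] [ 499.7 -150.3] [128.2  59.3] 2.0
lid 0.73 [453. 163. 609. 330.] [503.8 147.6] [ 63.5 128.9] 87.8
lid 0.66 [270. 313. 347. 369.] [602.4 -10.3] [14.2 28.2] 30.1
lid 0.65 [281. 113. 366. 290.] [499.6 -14.4] [128.2  54.3] 11.3
```

Call:
drive_tool([
  [[0,-1.5,-20],[0,0,0],1],
  [[0,0,-30],[0,0,0],1],
  [[0,0,-30],[0,0,0],1],
  [[0,0,-20],[0,0,0],1],
  [[0,0,-9],[0,0,0],1],
  [[0,0,0],[0,0,0],0.6],
  [[0,0,0],[0,0,0],0.4],
  [[0,0,0],[0,0,0],0.4],
])

```text
clock: 14.18
eef_pos: [0.5007, -0.0158, 0.0179]
tool_rot: [-0.102, 0.995, 0.0, 0.001]
ft_force: [2.3, -0.1, -2.9]
grip_width: 0.0552
grasp_force: 64.5
```

Call:
drive_tool([
  [[0,0,0],[0,0,0],0.4],
  [[0,0,0],[0,0,0],0.4],
  [[0,0,0],[0,0,0],0.4],
])

```text
clock: 14.43
eef_pos: [0.5007, -0.016, 0.0177]
tool_rot: [-0.102, 0.995, -0.0, 0.001]
ft_force: [-0.6, -1.5, 3.2]
grip_width: 0.0554
grasp_force: 65.3
```

Call:
drive_tool([
  [[0,0,5],[0,0,0],0.4],
  [[0,0,15],[0,0,0],0.4],
  [[0,0,20],[0,0,0],0.4],
  [[0,0,25],[0,0,0],0.4],
  [[0,0,25],[0,0,0],0.4],
  [[0,0,20],[0,0,0],0.4],
  [[0,0,10],[0,0,0],0.4],
  [[0,0,0],[0,0,0],0.4],
])

```text
clock: 15.1
eef_pos: [0.501, -0.0157, 0.1389]
tool_rot: [-0.102, 0.995, -0.0, 0.003]
ft_force: [0.6, 0.0, -2.6]
grip_width: 0.0553
grasp_force: 64.7
```

Call:
drive_tool([
  [[0,0,0],[-1.4,6.8,0],0.4],
  [[0,0,0],[-1.4,6.8,0],0.4],
  [[0,0,0],[-1.4,6.8,0],0.4],
  [[0,0,0],[0,0,0],0.4],
  [[0,0,0],[0,0,0],0.4],
  [[0,0,0],[0,0,0],0.4],
  [[0,0,0],[0,0,0],0.4],
  [[0,0,0],[0,0,0],0.4],
])

```text
clock: 15.77
eef_pos: [0.4989, -0.0159, 0.1381]
tool_rot: [-0.1, 0.979, -0.018, -0.178]
ft_force: [-1.1, 0.1, -1.6]
grip_width: 0.0551
grasp_force: 64.7
```

Call:
drive_tool([
  [[0,0,0],[0,0,0],0.4],
  [[0,0,0],[1.4,-6.8,0],0.4],
  [[0,0,0],[1.4,-6.8,0],0.4],
  [[0,0,0],[1.4,-6.8,0],0.4],
  [[0,0,0],[0,0,0],0.4],
])

```text
clock: 16.18
eef_pos: [0.4899, -0.0162, 0.1351]
tool_rot: [-0.102, 0.995, 0.0, -0.002]
ft_force: [-4.1, 0.5, -4.1]
grip_width: 0.0554
grasp_force: 64.7
```

```bash
python3 m.py
```

```text
Ty [ 0.339  0.005 -0.04  -0.108 -0.017 -0.046 -0.029 -0.016 -0.023 -0.081
  0.038]
mean [ 7.000e-03  2.000e-03  1.200e-02 -1.610e-01  4.200e-02 -2.351e+00] [ 0.5003 -0.0156  0.1361] [-1.026e-01  9.947e-01 -0.000e+00 -1.000e-04] 0.055266415837633184 16.6833
```

Call:
drive_tool([
  [[0,0,0],[1.4,-6.8,0],0.4],
  [[0,0,0],[1.4,-6.8,0],0.4],
  [[0,0,0],[1.4,-6.8,0],0.4],
  [[0,0,0],[0,0,0],0.4],
  [[0,0,0],[0,0,0],0.4],
  [[0,0,0],[0,0,0],0.4],
  [[0,0,0],[0,0,0],0.4],
  [[0,0,0],[0,0,0],0.4],
])

```text
clock: 17.35
eef_pos: [0.5022, -0.0158, 0.138]
tool_rot: [-0.101, 0.978, 0.018, 0.181]
ft_force: [-0.2, -0.4, -2.3]
grip_width: 0.055
grasp_force: 64.6
```

Call:
drive_tool([
  [[0,0,0],[0,0,0],0.4],
  [[0,0,0],[-1.4,6.8,0],0.4],
  [[0,0,0],[-1.4,6.8,0],0.4],
  [[0,0,0],[-1.4,6.8,0],0.4],
  [[0,0,0],[0,0,0],0.4],
])

```text
clock: 17.77
eef_pos: [0.5043, -0.0149, 0.135]
tool_rot: [-0.103, 0.995, 0.0, -0.002]
ft_force: [1.5, -0.7, -3.6]
grip_width: 0.0552
grasp_force: 64.8
```

```bash
python3 m.py
```

```text
Ty [-0.168  0.056  0.047 -0.017  0.009  0.071  0.012  0.012  0.029 -0.036
  0.046]
mean [ 0.006  0.006  0.    -0.049  0.071 -2.505] [ 0.4989 -0.0159  0.1371] [-1.022e-01  9.948e-01 -1.000e-04  8.000e-04] 0.05546178038922865 18.2667
```

This case behaves the same: a small shift in the wrong direction, and 2.4 N. It is silent too, so I'll set it down and test the left one.

Call:
drive_tool([
  [[0,0,-15],[0,0,0],0.4],
  [[0,0,-25],[0,0,0],0.4],
  [[0,0,-25],[0,0,0],0.4],
  [[0,0,-20],[0,0,0],0.4],
  [[0,0,-15],[0,0,0],0.4],
  [[0,0,-10],[0,0,0],0.4],
  [[0,0,-6],[0,0,0],0.4],
  [[0,0,-2],[0,0,0],0.4],
])

```text
clock: 18.93
eef_pos: [0.499, -0.0157, 0.0179]
tool_rot: [-0.102, 0.995, 0.0, -0.0]
ft_force: [0.2, 0.3, -1.9]
grip_width: 0.0552
grasp_force: 64.8
```

Call:
drive_tool([
  [[0,0,-2],[0,0,0],0.4],
  [[0,0,0],[0,0,0],0.4],
])

```text
clock: 19.1
eef_pos: [0.4999, -0.0158, 0.0177]
tool_rot: [-0.102, 0.995, -0.0, 0.001]
ft_force: [-0.5, 0.2, -2.3]
grip_width: 0.0551
grasp_force: 64.7
```

Call:
drive_tool([
  [[0,0,-1],[0,0,0],0.4],
  [[0,0,0],[0,0,0],0.4],
])

```text
clock: 19.27
eef_pos: [0.5001, -0.0158, 0.0176]
tool_rot: [-0.102, 0.995, -0.0, 0.001]
ft_force: [-4.5, -0.6, 8.9]
grip_width: 0.0558
grasp_force: 65.9
```

Call:
drive_tool([
  [[0,0,-0.7],[0,0,0],0.4],
  [[0,0,0],[0,0,0],0.4],
])

```text
clock: 19.43
eef_pos: [0.5002, -0.0158, 0.0176]
tool_rot: [-0.102, 0.995, -0.0, 0.001]
ft_force: [-6.2, -0.4, 14.4]
grip_width: 0.0552
grasp_force: 66.7
```

Call:
drive_tool([
  [[0,0,1],[0,0,0],0.6],
  [[0,0,0],[0,0,0],1],
  [[0,0,0],[0,0,0],1],
  [[0,0,0],[0,0,0],1],
  [[0,0,5],[0,0,0],1],
  [[0,0,25],[0,0,0],1],
  [[0,0,35],[0,0,0],1],
  [[0,0,35],[0,0,0],1],
])

```text
clock: 20.1
eef_pos: [0.4983, -0.0156, 0.116]
tool_rot: [-0.102, 0.995, 0.0, -0.002]
ft_force: [0.6, -0.4, 0.6]
grip_width: 0.0855
grasp_force: 0.0
```

Call:
drive_tool([
  [[0,10,10],[0,0,0],1],
  [[1,30,0],[0,0,-3],1],
  [[1,35,0],[0,0,-3],1],
  [[1,35,0],[0,0,-3],1],
  [[1,30,0],[0,0,-2],1],
  [[0,20,0],[0,0,-2],1],
  [[0,9.5,0],[0,0,0],1],
  [[0,0,0],[0,0,0],1],
])

```text
clock: 20.77
eef_pos: [0.5032, 0.1557, 0.1254]
tool_rot: [0.009, 1.0, 0.0, -0.0]
ft_force: [0.4, -0.2, 0.9]
grip_width: 0.0855
grasp_force: 0.0
```

```bash
python3 -c "
from w import *; lids()"
```

```text
{'joint_pos': array([ 0.3  ,  0.362, -0.112,  1.096,  0.   ,  0.317]), 'eef_pos': array([0.503, 0.156, 0.125]), 'tool_rot': array([ 0.009,  1.   ,  0.   , -0.   ]), 'clock': np.float64(20.767)}
cam [0.421 0.157 0.267] [ 0.32 -0.01 -0.95]
white [159.   46.9] 390 [0.3934 0.0579 0.058 ]
white [ 84.5 213.2] 2228 [ 0.5005 -0.0163  0.058 ]
white [321.1 214.1] 2284 [0.5039 0.1542 0.058 ]
white [598.3 235.8] 7311 [0.5251 0.3599 0.058 ]
white [201.8 289.8] 617 [0.5659 0.0599 0.058 ]
white [443.3 290.2] 618 [0.5695 0.2482 0.058 ]
lid 0.87 [145. 340. 252. 398.] [674.2   1.8] [17.2 18.3] 0.4
lid 0.78 [ 13. 112. 180. 294.] [499.9 -10.2] [126.9  63.2] 11.6
lid 0.72 [278. 116. 367. 293.] [503.8 154.1] [ 54.5 128.4] 87.9
```

Call:
drive_tool([
  [[0.5,-1.5,-20],[0,0,-1],1],
  [[0,0,-30],[0,0,0],1],
  [[0,0,-30],[0,0,0],1],
  [[0,0,-20],[0,0,0],1],
  [[0,0,-9],[0,0,0],1],
  [[0,0,0],[0,0,0],0.6],
  [[0,0,0],[0,0,0],0.4],
  [[0,0,0],[0,0,0],0.4],
])

```text
clock: 21.53
eef_pos: [0.5055, 0.153, 0.0186]
tool_rot: [0.02, 1.0, 0.001, 0.001]
ft_force: [2.8, 1.6, -4.1]
grip_width: 0.0553
grasp_force: 64.6
```

Call:
drive_tool([
  [[0,0,0],[0,0,0],0.4],
  [[0,0,0],[0,0,0],0.4],
  [[0,0,0],[0,0,0],0.4],
])

```text
clock: 21.78
eef_pos: [0.5054, 0.1525, 0.0184]
tool_rot: [0.02, 1.0, 0.0, 0.002]
ft_force: [0.2, -1.5, 6.4]
grip_width: 0.0551
grasp_force: 65.8
```

Call:
drive_tool([
  [[0,0,5],[0,0,0],0.4],
  [[0,0,15],[0,0,0],0.4],
  [[0,0,20],[0,0,0],0.4],
  [[0,0,25],[0,0,0],0.4],
  [[0,0,25],[0,0,0],0.4],
  [[0,0,20],[0,0,0],0.4],
  [[0,0,10],[0,0,0],0.4],
  [[0,0,0],[0,0,0],0.4],
])

```text
clock: 22.45
eef_pos: [0.505, 0.1526, 0.1387]
tool_rot: [0.019, 1.0, 0.001, 0.002]
ft_force: [-0.2, 0.1, -3.3]
grip_width: 0.0553
grasp_force: 64.8
```

Call:
drive_tool([
  [[0,0,0],[0,7,0],0.4],
  [[0,0,0],[0,7,0],0.4],
  [[0,0,0],[0,7,0],0.4],
  [[0,0,0],[0,0,0],0.4],
  [[0,0,0],[0,0,0],0.4],
  [[0,0,0],[0,0,0],0.4],
  [[0,0,0],[0,0,0],0.4],
  [[0,0,0],[0,0,0],0.4],
])

```text
clock: 23.12
eef_pos: [0.5034, 0.1525, 0.1387]
tool_rot: [0.019, 0.983, -0.003, -0.18]
ft_force: [-0.1, -0.7, -3.8]
grip_width: 0.0551
grasp_force: 68.2
```

Call:
drive_tool([
  [[0,0,0],[0,0,0],0.4],
  [[0,0,0],[0,-7,0],0.4],
  [[0,0,0],[0,-7,0],0.4],
  [[0,0,0],[0,-7,0],0.4],
  [[0,0,0],[0,0,0],0.4],
])

```text
clock: 23.53
eef_pos: [0.4942, 0.1506, 0.1354]
tool_rot: [0.019, 1.0, -0.001, -0.002]
ft_force: [-2.8, -0.1, -5.6]
grip_width: 0.0559
grasp_force: 69.0
```

```bash
python3 m.py
```

```text
Ty [ 0.126  0.336  0.143 -0.105 -0.009 -0.006  0.058 -0.048  0.057  0.023
  0.03 ]
mean [-0.011  0.055 -0.013  0.007 -0.054 -4.015] [0.5048 0.1524 0.1365] [ 0.0198  0.9998  0.     -0.    ] 0.05521903813632237 24.0333
```

Call:
drive_tool([
  [[0,0,0],[0,-7,0],0.4],
  [[0,0,0],[0,-7,0],0.4],
  [[0,0,0],[0,-7,0],0.4],
  [[0,0,0],[0,0,0],0.4],
  [[0,0,0],[0,0,0],0.4],
  [[0,0,0],[0,0,0],0.4],
  [[0,0,0],[0,0,0],0.4],
  [[0,0,0],[0,0,0],0.4],
])

```text
clock: 24.7
eef_pos: [0.5064, 0.153, 0.1382]
tool_rot: [0.02, 0.983, 0.004, 0.183]
ft_force: [0.1, -1.1, -3.1]
grip_width: 0.0553
grasp_force: 69.6
```

Call:
drive_tool([
  [[0,0,0],[0,0,0],0.4],
  [[0,0,0],[0,7,0],0.4],
  [[0,0,0],[0,7,0],0.4],
  [[0,0,0],[0,7,0],0.4],
  [[0,0,0],[0,0,0],0.4],
])

```text
clock: 25.12
eef_pos: [0.5089, 0.1524, 0.1351]
tool_rot: [0.021, 1.0, -0.0, -0.002]
ft_force: [2.2, -0.4, -4.6]
grip_width: 0.055
grasp_force: 69.5
```

```bash
python3 m.py
```

```text
Ty [-0.596 -0.142  0.248  0.058 -0.354  0.192  0.197 -0.443  0.274  0.11
 -0.385]
mean [ 0.018 -0.076 -0.015  0.161 -0.071 -3.871] [0.5033 0.1524 0.1374] [1.930e-02 9.998e-01 2.000e-04 8.000e-04] 0.0555330449254332 25.6167
```

The left case rattles: it weighs 4.0 N, gives moment swings up to 0.4 N m, and the shift has the sign a ball would give. Carrying it to the pad smoothly.

Call:
drive_tool([
  [[1.9,-3.4,0.4],[0,0,0],0.4],
  [[3.8,-6.8,0.7],[0,0,0],0.4],
  [[5.6,-10.2,1.1],[0,0,0],0.4],
  [[7.5,-13.6,1.4],[0,0,0],0.4],
  [[7.5,-13.6,1.4],[0,0,0],0.4],
  [[7.5,-13.6,1.4],[0,0,0],0.4],
  [[7.5,-13.6,1.4],[0,0,0],0.4],
  [[7.5,-13.6,1.4],[0,0,0],0.4],
])

```text
clock: 26.28
eef_pos: [0.5534, 0.062, 0.1459]
tool_rot: [0.02, 1.0, -0.0, 0.0]
ft_force: [-0.3, 0.0, -4.4]
grip_width: 0.0553
grasp_force: 69.6
```

Call:
drive_tool([
  [[7.5,-13.6,1.4],[0,0,0],0.4],
  [[7.5,-13.6,1.4],[0,0,0],0.4],
  [[7.5,-13.6,1.4],[0,0,0],0.4],
  [[7.5,-13.6,1.4],[0,0,0],0.4],
  [[7.5,-13.6,1.4],[0,0,0],0.4],
  [[7.5,-13.6,1.4],[0,0,0],0.4],
  [[7.5,-13.6,1.4],[0,0,0],0.4],
  [[7.5,-13.6,1.4],[0,0,0],0.4],
])

```text
clock: 26.95
eef_pos: [0.6133, -0.0465, 0.157]
tool_rot: [0.02, 1.0, -0.0, -0.0]
ft_force: [-0.4, 0.9, -3.6]
grip_width: 0.0554
grasp_force: 69.6
```

Call:
drive_tool([
  [[7.5,-13.6,1.4],[0,0,0],0.4],
  [[7.5,-13.6,1.4],[0,0,0],0.4],
  [[7.5,-13.6,1.4],[0,0,0],0.4],
  [[7.5,-13.6,1.4],[0,0,0],0.4],
  [[7.5,-13.6,1.4],[0,0,0],0.4],
  [[5.6,-10.2,1.1],[0,0,0],0.4],
  [[3.8,-6.8,0.7],[0,0,0],0.4],
  [[1.9,-3.4,0.4],[0,0,0],0.4],
])

```text
clock: 27.62
eef_pos: [0.6618, -0.1351, 0.1658]
tool_rot: [0.02, 1.0, -0.0, -0.0]
ft_force: [0.6, 0.0, -4.6]
grip_width: 0.0555
grasp_force: 69.6
```

Call:
drive_tool([
  [[0,0,0],[0,0,0],0.4],
  [[0,0,0],[0,0,0],0.4],
  [[0,0,0],[0,0,0],0.4],
  [[0,0,0],[0,0,0],0.4],
  [[0,0,0],[0,0,0],0.4],
  [[0,0,0],[0,0,0],0.4],
])

```text
clock: 28.12
eef_pos: [0.6613, -0.1327, 0.1664]
tool_rot: [0.019, 1.0, 0.0, -0.0]
ft_force: [-0.5, -0.1, -3.7]
grip_width: 0.0555
grasp_force: 69.6
```

```bash
python3 m.py; python3 - <<'E'
from h import *
a=camera("top"); b=camera("side")
i=np.hstack([cv2.resize(a["image"][90:320,150:520],(400,250)),cv2.resize(b["image"][60:340,160:480],(400,350))[50:300]])
cv2.imwrite("pics/f.png",cv2.resize(b["image"][60:340,160:480],None,fx=2,fy=2)[:,:,::-1]); cv2.imwrite("pics/ft.png",cv2.resize(a["image"][90:320,150:520],None,fx=2,fy=2)[:,:,::-1])
E
```

```text
Ty [ 0.048 -0.054  0.021  0.02   0.019  0.076  0.005 -0.033 -0.001  0.013
  0.025]
mean [ 0.02   0.013  0.008 -0.091  0.    -4.118] [ 0.6614 -0.1333  0.1662] [0.0196 0.9998 0.     0.    ] 0.055105867832308336 28.6167
```

View pics/f.png

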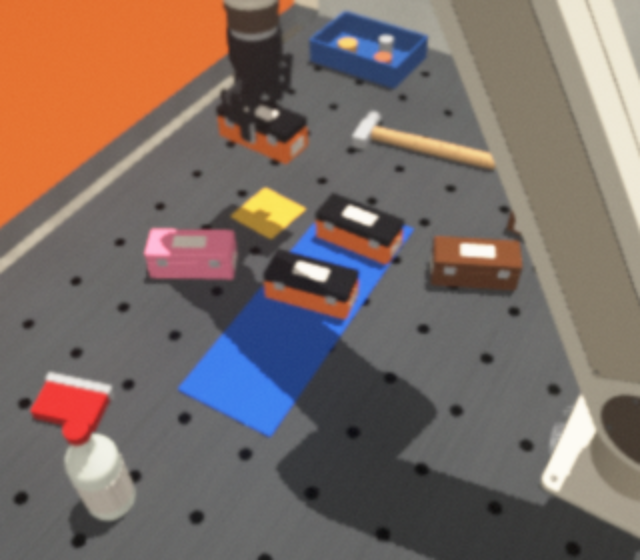

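View pics/ft.png

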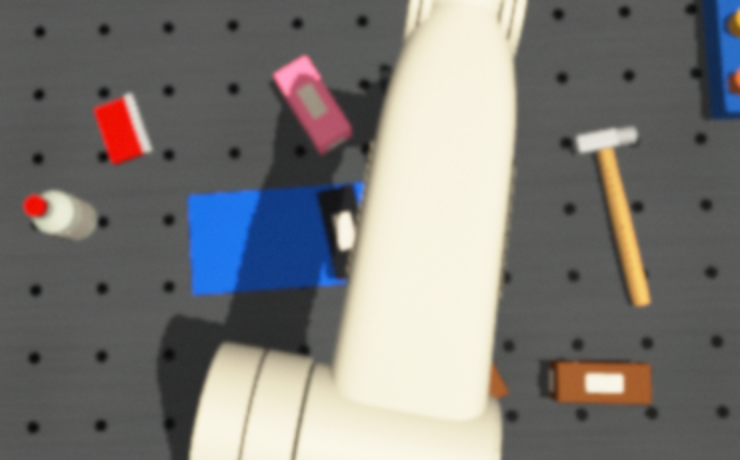

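The side view shows the held case level at about (265,130 in the 2x crop) above the pad. The two silent cases stand on the mat at (360,228) and (312,285), and the bystanders have not moved. Handing in.

```bash
python3 -c "
from workcell import *; print(job_done())"
```

```text
the job is handed in; nothing more can be done
None
```

The left case (as the robot sees it) rattled; I handed in at about 29 s with it held level about 15 cm above the handover pad, the two silent cases back upright on the mat, and the bottle, hammer and magnet untouched.

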